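Lock the kitchen phone stand and clamp its leg at the length mark

TASK

Set up the phone stand on the worktop: first push the collar's stud round until its arm is at the white locked mark, then slide the sprung leg out by its crossbar until its pointer is level with the rider on the rail. With the leg held at that length, squeeze the cam lever closed flat against the stem (never close it at any other length), and finish while still gripping the leg there; do not let go. Leave the rider and the other things on the worktop where they are.

Things in the scene. Friction and masses are not known exactly. Their poses are not given: they have to be found in the camera images.
- stand: Phone stand, fixed. Origin: centre of its round foot plate (156 mm across, 22 thick) at worktop level. Local x runs from there along two rails (x 60 to 190 mm, 48 wide over both, 30 tall; the leg slides between them) out to the leg's crossbar; z up; y points away from the robot. At the origin a fixed post, 26 mm thick, with ball and bracket on top, 103 mm tall, within 21 mm of the axis.
- collar (a joint): Lock collar on the post: rad, turns about the stand's z axis, grows counter-clockwise seen from above. Its one radial arm points at 1.9 rad + this value from the stand's x; see stud. Locked mark (white stroke on the foot plate) at 1.20, end stop 1.26; starts at 0 to 0.35. Friction 0.08 N m (1.2 N at the stud); stays where left.
- stud (a point): Top centre of the upright stud at the end of the collar's arm: 14 mm thick, 68 mm from the stand's axis, 34 to 84 mm above the worktop; the arm itself lies 34 to 42 mm up.
- leg (a joint): How far the leg is out (m) along the stand's x: 0 fully in (start), stop at 0.100. A spring draws it in: 3 N at 0, rising to 6 N at 0.1; friction 1 N. It draws the leg back in if let go, even with the lever closed. Pointer and rider are level when leg equals rider.
- leg_head: Leg's outer end, a T from above. Axes as the stand's; origin = the stand's origin + leg along x. Stem x 192 to 245, y -10 to +18 mm, 12 to 50 mm above the worktop; crossbar x 245 to 257, y -52 to +52 mm, 4 to 54 mm up. Open fingers straddling the stem push the leg out by the crossbar's inner face. Stem with closed lever is 36 mm wide (y -18 to +18).
- grip (a point): In the leg head's centre plane, 36 mm above the worktop, 19 mm inside the crossbar's inner face: midway between the outer face of the closed lever and the stem's other face.
- lever (a joint): Cam lever on the stem's -y side: rad, 0 = closed, flat along the stem; 0.45 = fully out; starts at 0.32 to 0.42. Upright plate 8 mm thick, 20 to 50 mm above the worktop, hinged on a vertical pin at leg-head x 239, y -14 mm by the crossbar; free end 46 mm from the pin towards the foot plate. Friction 0.06 N m, stays where left. Squeezing it against the stem's other side closes it.
- lever_tip (a point): Top of the cam lever's free end.
- pointer (a point): Top of the pointer, a small black bar across the leg between the rails, 36 mm above the worktop; moves with the leg (stand x = 75 mm + leg).
- rider_mark (a point): Top of the rider: small black block, 5 x 14 mm, 40 mm above the worktop, on the rail on the stand's +y side; it is the length mark.
- rider (a joint): Where the rider sits along its rail: stand x = 75 mm + this value (m), set between 0.040 and 0.080. Stiff (15 N); leave it where it is.
- mug: Bystander: white mug, 80 mm wide, 90 mm tall, loose, standing beside the guide rails on the side away from the robot. Origin at the centre of its underside.
- spice_jar: Bystander: amber spice jar, 44 mm wide, 85 mm tall, loose, standing beside the guide rails, robot side. Origin at the centre of its underside.
- jam_jar: Bystander: glass jar, 64 mm wide, 95 mm tall, loose, standing beside the foot plate, robot side. Origin at the centre of its underside.
- oil_bottle: Bystander: green bottle, 64 mm wide, 200 mm tall, loose. Origin at the centre of its underside.
- food_tin: Bystander: food tin, 74 mm wide, 105 mm tall, loose. Origin at the centre of its underside.
- bowl: Bystander: blue bowl, 140 mm wide, 55 mm tall, loose. Origin at the centre of its underside.
- spoon: Bystander: wooden spoon, 220 mm long, lying flat, loose. Origin at the centre of its underside.

How it is judged:
By the outcome, as a careful person would: the job done as asked, in the order asked, and still so for the second after the job is handed in, while the arm keeps its last pose, push and grip.
It also fails if it takes over 51 s, if anything falls off the work surface, if the arm or the gripper's body presses on something with over 40 N, if the wrist force passes 120 N, or if a joint passes its speed limit or range.

ROBOT

A 7-joint arm with a two-finger parallel gripper is mounted at the origin on the work surface. World frame = base frame: x ahead of the robot, y to its left, z up, the work surface at z = 0. Lengths are in m, angles in rad, forces in N, time in s.
With the tool pointing down it reaches from about 0.4 to 0.85 m from the base axis. Payload 10.4 kg.
Tool frame: the origin (TCP) lies at the centre of the arm's flange, where the gripper is bolted on; the fingertips stand 182 mm ahead of it and the grasp point (between the pads) lies r.grasp_offset ahead of it (r.grasp_offset is the distance from the TCP to the grasp point, in m); z points along the fingers, y is the line along which they close (so a half turn about z gives the same grasp; the last joint's range is limited). The gripper opens to 87 mm and grips with 3 to 60 N. Pads are 19 mm wide; open, the fingers measure 117 mm over their backs; the gripper's body (75 mm by 190 mm) begins 51 mm behind the grasp point.
Start: joints at [-1.281, 0.332, -0.065, 1.46, 0.022, 1.35, -0.088], TCP at [0.192, 0.595, 0.405] pointing down, gripper open.
Joint ranges: [-2.6, 2.6], [-0.5, 2.12], [-1.47, 1.34], [0.16, 2.42], [-1.27, 4.41], [0.06, 2.06], [-2.6, 2.6]. Speed limits (rad/s): [2.22, 2.22, 2.79, 2.79, 3.14, 3.14, 3.14].

INTERFACE

Orientations are given as a unit quaternion [x, y, z, w].
In Python, from bench import status, vision, job, spotter, r gives the robot as it stands. The module is installed in compiled form; this text tells all that it offers.
- The arm moves only by the tool play_rows, never from a script. Its argument "series" is a list of rows, each a list of 6 numbers: the shift along the tool's x, y, z each as a share of 150 mm, from -1 to 1, then the turn, a rotation vector about the tool's x, y, z each as a share of 30 degrees, from -1 to 1. In form: [[x, y, z, ax, ay, az], ...]. A call has 1 to 5 rows; each row is the pose to reach, as a shift and turn from the pose commanded when the call began, along the tool's axes at that moment; what a row does not reach only later rows make up. A row lasts 1/10 s, in which the tool goes at most 50 mm and 8.59 degrees, less where a joint would pass 70% of its speed; a pose out of reach is approached as far as the arm can. A call with a number of a shift or a turn outside -1 to 1 is refused whole. A call with a gripper value outside its range is refused whole. "fingers" is the opening, from -1 (shut) to 1 (fully open), set as the call begins (left out, the last holds). The fingers move at their own pace and stop on an object; "squeeze" is the grip in N (left out, the last holds). Time passes only in rows, so rows that repeat a pose let the fingers close. It gives the time, the measured TCP pose, the force, the opening and the grip force at its end, in the units of the state.
- status.read_state(): the state, without advancing time (a new reading comes with each control period).
- vision.camera(name): name is "scene" or "top"; returns the picture (480x640x3 uint8, blue, green, red); there is no depth.
- vision.calibration(name): a dict with "fx", "fy", "cx", "cy" (pixels), "rvec" (rotation vector, rad) and "tvec" (3), from world to camera coordinates, as OpenCV has them. Camera axes: x right, y down, z forward; pixel columns grow to the right and rows downward; lengths in m; the calibration is good to about 2 mm. A picture is of the moment at which its call begins. calibration takes no time and is no camera call.
- job.close_job(): hands the job in; it is judged then, once.
Trained networks look in the newest picture that a camera, given by its name, has taken for a name from the list of things; names that differ only in an ending like _2 or _b are one class to them, and where a whole thing is asked for, a point or a joint stands for the part that bears it (a point fixed in the world has none). Each returns a list of dicts, best first, with "conf" (0 to 1); they miss things now and then, are a little off and sometimes report something else, mostly with a low value. They report only what shows in the picture. A call takes as long as a camera call.
- spotter.boxes_of(camera, name): "point" ([x, y, z] in m, in world coordinates, good to about 4 mm: the middle of the surface that is visible of it).
- spotter.regions_of(camera, name): "pixels" (480x640 bool, what is visible of it).
The state is a dict: "time": time; "joint_positions": joint angles; "joint_vel": joint speeds; "joint_torque": joint torques, N m; "ee_pos": TCP position; "eef_rot": TCP orientation; "ft_force": force on the tool from outside, world axes, zero at the start; "torque": the same for the moment, N m; "width": finger opening in m; "grip_force": force on a finger pad.
Only numpy, scipy, OpenCV 4.12 (cv2) and the standard library are available. Lean on these libraries where they do the work, as an engineer would, in place of code of your own. Each camera call takes 0.05 s, during which the arm holds its last target. There are 200 camera calls.

## Working session

There is one attempt and no reset: what is moved stays moved. The work goes in short steps, Python scripts to look and compute and a tool call to move; the robot and the scene stay as the last step left them, time stands still between calls to the robot, and variables do not carry over. Pictures are saved under pics/ and viewed, at most 10 in all, crops included, and the job is handed in when it is done.

Besides the shell and the picture viewer there is one more tool, called after "Emit:" in YAML: its name, and indented under it one key for each argument. play_rows: Moves the arm, as the interface text tells. Shift numbers are shares of 150 mm and turn numbers shares of 30 degrees, none past 1 either way. Its arguments: {"type":"object","properties":{"series":{"type":"array","items":{"type":"array","items":{"type":"number"}}},"fingers":{"type":"number"},"squeeze":{"type":"number"}},"required":["series"]}

```bash
mkdir -p pics && python3 - <<'E'
from bench import status, vision, job, spotter, r
import cv2
s=status.read_state(); print(s['time'],s['ee_pos'],s['eef_rot'],s['width'],r.grasp_offset)
for c in('scene','top'):
    cv2.imwrite(f'pics/{c}0.png',vision.camera(c))
    k=vision.calibration(c); print(c,k)
for n in ['stand','stud','collar','leg_head','grip','lever_tip','pointer','rider_mark','mug','spice_jar','jam_jar','oil_bottle','food_tin','bowl']:
    for c in ('top','scene'):
        o=spotter.boxes_of(c,n)
        print(n,c,[(d['point'],round(d['conf'],2)) for d in o[:2]])
print(status.read_state()['time'])
E
```

```text
0.0 [0.19227563 0.59456041 0.403938  ] [ 1.55751037e-01  9.87796069e-01 -7.31474685e-04 -7.28234072e-05] 0.08672837344944034 0.1635
scene {'fx': 466.07579336214314, 'fy': 466.07579336214314, 'cx': 317.7331298971332, 'cy': 237.28054517349642, 'rvec': array([ 1.47405235,  2.22443648, -0.74163973]), 'tvec': array([ 0.27462623, -0.36737203,  1.49854274])}
top {'fx': 527.1851165182225, 'fy': 527.1851165182225, 'cx': 327.16902146857444, 'cy': 240.54440777607215, 'rvec': array([ 2.1513348 , -2.18247359,  0.12178255]), 'tvec': array([-0.04840987,  0.58684387,  1.12349206])}
stand top [([0.5127, 0.0857, 0.0248], 0.95)]
stand scene []
stud top [([0.5486, 0.1247, 0.0453], 0.87)]
stud scene [([0.5555, 0.1258, 0.0504], 0.89)]
collar top [([0.5437, 0.1217, 0.047], 0.69)]
collar scene [([0.5544, 0.1286, 0.0448], 0.57)]
leg_head top [([0.5004, -0.078, 0.0503], 0.63)]
leg_head scene [([0.5099, -0.0911, 0.0342], 0.66), ([0.662, -0.3078, 0.0124], 0.36)]
grip top [([0.5105, 0.0883, 0.0241], 0.64)]
grip scene [([0.5046, -0.0876, 0.0366], 0.95), ([0.6528, 0.3786, 0.0235], 0.7)]
lever_tip top [([0.4657, -0
[... 301 characters left out ...]
0.4973, -0.4279, 0.1044], 0.25)]
spice_jar top [([0.3881, -0.0037, 0.0873], 0.74), ([0.4678, -0.0913, 0.0477], 0.35)]
spice_jar scene [([0.4013, 0.0029, 0.0567], 0.87), ([0.6448, -0.0394, 0.059], 0.54)]
jam_jar top [([0.4038, 0.1484, 0.0945], 0.76), ([0.5042, -0.0812, 0.0503], 0.32)]
jam_jar scene [([0.4251, 0.1582, 0.0656], 0.75)]
oil_bottle top [([0.4798, -0.4297, 0.1318], 0.71)]
oil_bottle scene [([0.4986, -0.4256, 0.1044], 0.73)]
food_tin top [([0.5901, -0.4331, 0.1057], 0.93)]
food_tin scene [([0.6116, -0.4268, 0.0805], 0.85)]
bowl top [([0.6652, 0.3839, 0.0228], 0.65), ([0.4771, -0.4296, 0.1325], 0.24)]
bowl scene [([0.6494, 0.3812, 0.0214], 0.77), ([0.4017, 0.0029, 0.0582], 0.39)]
1.5
```

```bash
python3 - <<'E'
import cv2
a=cv2.imread('pics/top0.png');cv2.imwrite('pics/a.png',cv2.resize(a[150:400,200:500],(800,int(250*8/3)))[:600])
E
```

```text
(no output)
```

View pics/top0.png

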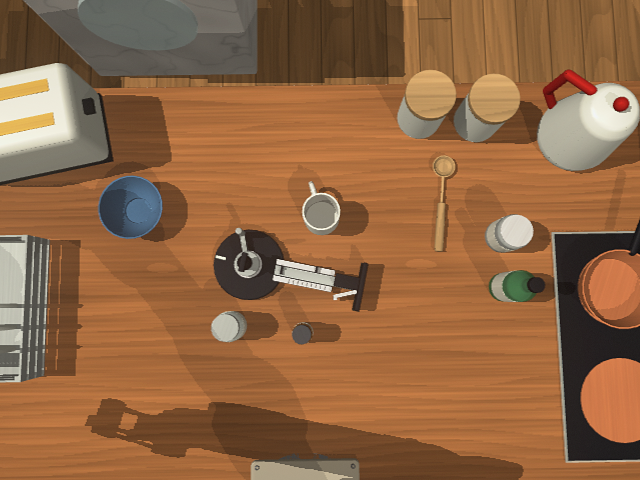

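View pics/scene0.png

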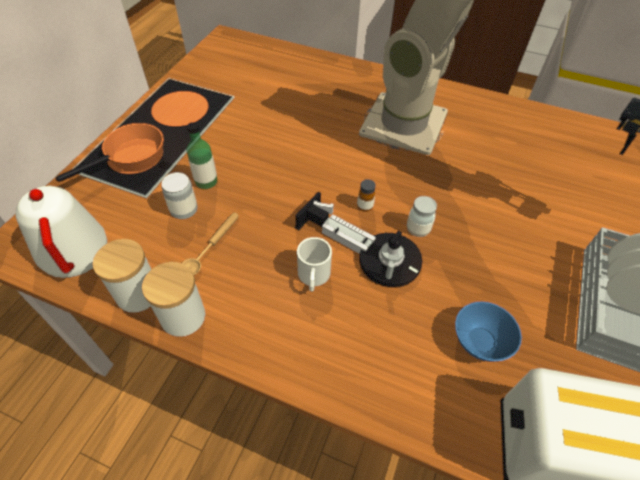

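The top view shows the foot plate near (249,264), the white mark at (220,258), the stud at (239,231) and the crossbar at (361,287). I'll zoom in on the rails and the lever.

```bash
cat > h.py <<'E'
import numpy as np,cv2
from bench import vision
def back(c,uv,z):
    k=vision.calibration(c);R=cv2.Rodrigues(k['rvec'])[0];C=-R.T@k['tvec']
    d=R.T@np.array([(uv[0]-k['cx'])/k['fx'],(uv[1]-k['cy'])/k['fy'],1.]);return C+d*(z-C[2])/d[2]
def proj(c,p):
    k=vision.calibration(c)
    K=np.array([[k['fx'],0,k['cx']],[0,k['fy'],k['cy']],[0,0,1]])
    return cv2.projectPoints(np.array(p,float).reshape(-1,1,3),k['rvec'],k['tvec'],K,None)[0].reshape(-1,2)
E
python3 - <<'E'
import cv2
a=cv2.imread('pics/top0.png')[220:320,205:385]
b=cv2.imread('pics/scene0.png')[185:290,290:430]
cv2.imwrite('pics/b.png',cv2.resize(a,(800,444),interpolation=cv2.INTER_CUBIC))
cv2.imwrite('pics/c.png',cv2.resize(b,(800,600),interpolation=cv2.INTER_CUBIC))
E
```

```text
(no output)
```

View pics/b.png

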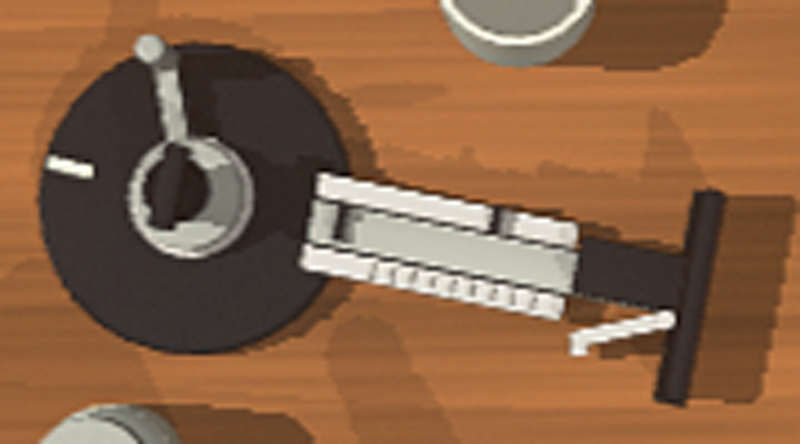

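View pics/c.png

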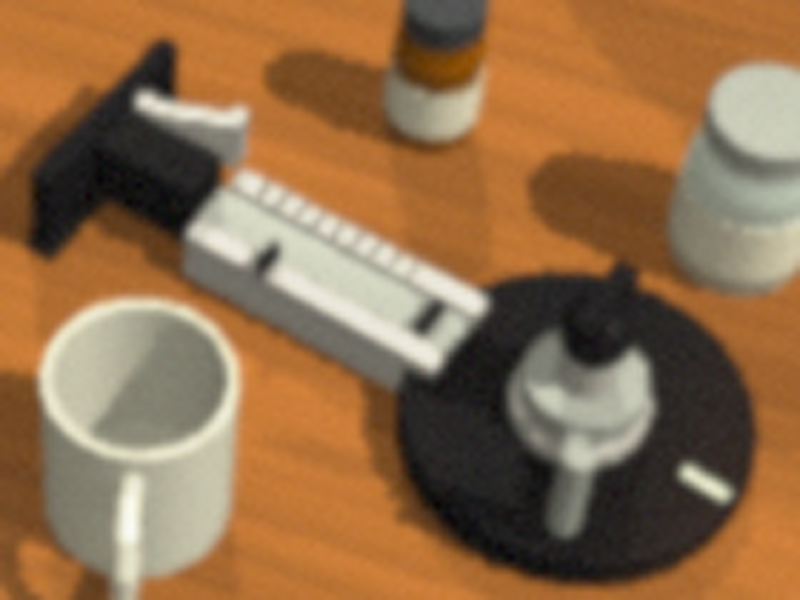

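The crops give these pixel positions (crop coordinates, top then scene):
- **Rail corners:** (320,173), (578,224), (302,268) and (562,318) in the top crop.
- **Pointer:** (345,222) top, (430,318) scene.
- **Rider:** (503,222) top, (267,258) scene.
- **Stud top:** (152,50) top.
- **Lever tip:** (578,345) top.

Next I'll fit the stand's pose to these.

```bash
cat > fit.py <<'E'
from h import *
from scipy.optimize import least_squares
T=lambda u,v:(205+u/4.444-.4,220+v/4.444-.4)
S=lambda u,v:(290+u/5.714-.4,185+v/5.714-.4)
pts=[('top',(0,0,.022),T(195,197)),
*[('top',p,T(*q)) for p,q in [((.06,.024,.03),(320,173)),((.19,.024,.03),(578,224)),((.06,-.024,.03),(302,268)),((.19,-.024,.03),(562,318)),((.251,.052,.054),(711,191)),((.251,-.052,.054),(675,403)),((.075,0,.036),(345,222))]],
*[('scene',p,S(*q)) for p,q in [((.06,.024,.03),(437,352)),((.19,.024,.03),(188,232)),((.19,-.024,.03),(243,172)),((.06,-.024,.03),(490,297)),((.075,0,.036),(430,318))]]]
def w(P,p):
    c,s=np.cos(P[2]),np.sin(P[2]);return [P[0]+c*p[0]-s*p[1],P[1]+s*p[0]+c*p[1],p[2]]
f=lambda P:np.concatenate([proj(c,w(P,p))[0]-q for c,p,q in pts])
if __name__=='__main__':
    s=least_squares(f,[.51,.08,-1.77],loss='soft_l1');P=s.x;print(P,np.round(f(P).reshape(-1,2),1).tolist())
    def loc(c,q,z):
        d=back(c,q,z)[:2]-P[:2];c_,s_=np.cos(P[2]),np.sin(P[2]);return np.round([c_*d[0]+s_*d[1],-s_*d[0]+c_*d[1]],4)
    for n,c,q,z in [('rider','top',T(503,222),.04),('rider','scene',S(267,258),.04),('pointer','top',T(345,222),.036),('pointer','scene',S(430,318),.036),('stud','top',T(152,50),.084),('levertip','top',T(578,345),.05),('leverpin','top',T(668,318),.05),('mark','top',T(70,167),.022)]:
        l=loc(c,q,z);print(n,c,l,np.hypot(*l),np.arctan2(l[1],l[0]))
E
python3 fit.py
```

```text
[ 0.53732738  0.11855709 -1.78167046] [[-0.7, 0.3], [-0.3, 0.0], [0.0, 0.2], [-0.7, 0.2], [-0.7, 0.7], [0.7, -0.3], [-0.3, 0.1], [-1.6, 1.0], [-1.8, 3.6], [-1.6, 0.8], [-0.9, -0.3], [-1.2, 0.7], [-0.5, -1.0]]
rider top [0.1539 0.0176] 0.15490309874240735 0.1138653088350133
rider scene [0.1471 0.0181] 0.14820937892049882 0.1224301496564125
pointer top [0.0781 0.0028] 0.07815017594349996 0.03583612400473628
pointer scene [0.0723 0.002 ] 0.0723276572273705 0.02765546460375828
stud top [-0.0234  0.0627] 0.06692421086572482 1.9279930214502534
levertip top [ 0.201  -0.0337] 0.20380552004300573 -0.1661166532355586
leverpin top [ 0.241  -0.0126] 0.2413291528183033 -0.05223459921542829
mark top [-0.0624  0.0034] 0.06249255955711847 3.087159299725384
```

Emit:
play_rows:
  series:
    - [-1,-0.6,0.2,0,0,1]
    - [-1,-0.6,0.2,0,0,1]
    - [-1,-0.6,0.2,0,0,1]
    - [-1,-0.6,0.2,0,0,1]
    - [-1,-0.6,0.2,0,0,1]
  fingers: 1
  squeeze: 10

```text
time: 2.0
ee_pos: [0.3107, 0.4596, 0.3745]
eef_rot: [0.41, 0.912, -0.0, 0.001]
ft_force: [-0.8, 0.2, 0.7]
width: 0.087
grip_force: 0.0
```

```bash
cat > go.py <<'E'
import sys,numpy as np
from bench import status
from scipy.spatial.transform import Rotation as R
# go.py x y z yaw(deg of tool y) -> shares
s=status.read_state();r=R.from_quat(s['eef_rot']);a=[float(v) for v in sys.argv[1:]]
th=np.radians(a[3]);t=R.from_matrix(np.array([[-np.sin(th),np.cos(th),0],[np.cos(th),np.sin(th),0],[0,0,-1]]).T.T)
print('t',s['time'],'pos',s['ee_pos'].round(4),'yaw',np.degrees(np.arctan2(*r.as_matrix()[[1,0],1])).round(2),'F',s['ft_force'].round(1),'w',round(s['width'],4),'q',s['joint_positions'].round(2))
print('shift',(r.inv().apply(np.array(a[:3])-s['ee_pos'])/.15).round(3),'turn',((r.inv()*t).as_rotvec(degrees=True)/30).round(3))
E
python3 go.py .604 .128 .30 -50
```

```text
t 2.0 pos [0.3107 0.4596 0.3745] yaw 41.59 F [-0.8  0.2  0.7] w 0.087 q [-1.13  0.19  0.08  1.7  -0.01  1.25 -0.32]
shift [-2.951 -0.005  0.501] turn [2.000e-03 3.000e-03 3.053e+00]
```

Emit:
play_rows:
  series:
    - [-1,0,0.2,0,0,1]
    - [-1,0,0.2,0,0,1]
    - [-1,0,0.2,0,0,1]
    - [-1,0,0.2,0,0,1]

```text
time: 2.4
ee_pos: [0.4116, 0.3468, 0.344]
eef_rot: [0.634, 0.774, -0.001, 0.001]
ft_force: [-0.0, -0.4, 1.2]
width: 0.087
grip_force: 0.0
```

Emit:
play_rows:
  series:
    - [-0.86,0.5,0.1,0,0,1]
    - [-0.86,0.5,0.1,0,0,1]
    - [-0.86,0.5,0.1,0,0,1]
    - [-0.86,0.5,0.1,0,0,1]

```text
time: 2.8
ee_pos: [0.5118, 0.2357, 0.3296]
eef_rot: [0.812, 0.583, 0.0, 0.002]
ft_force: [-1.0, 0.2, -1.1]
width: 0.0871
grip_force: 0.0
```

```bash
python3 go.py .604 .128 .30 -50
```

```text
t 2.8 pos [0.5118 0.2357 0.3296] yaw -18.65 F [-1.   0.2 -1.1] w 0.0871 q [-0.85  0.26  0.39  1.74 -0.1   1.16 -0.75]
shift [-0.484  0.812  0.2  ] turn [0.006 0.002 1.045]
```

Emit:
play_rows:
  series:
    - [-0.48,0.81,0.2,0,0,1]
    - [-0.48,0.81,0.2,0,0,1]
    - [-0.48,0.81,0.2,0,0,1]
    - [-0.48,0.81,0.2,0,0,1]
    - [-0.48,0.81,0.2,0,0,1]

```text
time: 3.3
ee_pos: [0.6021, 0.1354, 0.2992]
eef_rot: [0.933, 0.359, -0.0, 0.0]
ft_force: [-0.1, 0.5, -0.1]
width: 0.0871
grip_force: 0.0
```

```bash
python3 go.py .604 .128 .2305 -50;python3 - <<'E'
from h import *
a=vision.camera('top')[200:320,205:365];cv2.imwrite('pics/d.png',cv2.resize(a,(800,600),interpolation=cv2.INTER_CUBIC))
E
```

```text
t 3.3 pos [0.6021 0.1354 0.2992] yaw -47.96 F [-0.1  0.5 -0.1] w 0.0871 q [-0.7   0.42  0.52  1.64 -0.22  1.14 -0.96]
shift [-0.024  0.045  0.458] turn [-0.     0.001  0.068]
```

View pics/d.png

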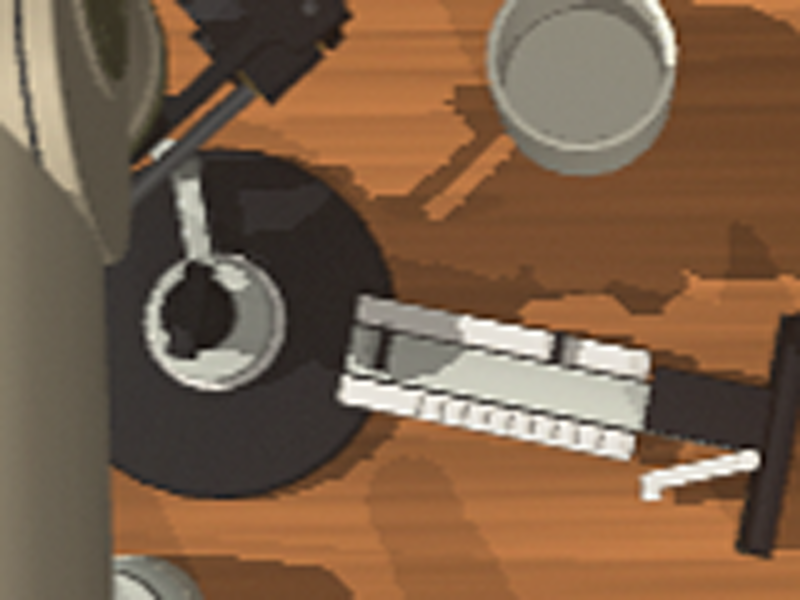

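The gripper now hovers over the stud near (165,160) in the crop, and nothing else has moved. Next I'll lower it and grip.

Emit:
play_rows:
  series:
    - [-0.02,0.05,0,0,0,0.07]
    - [-0.02,0.05,0.2,0,0,0.07]
    - [-0.02,0.05,0.35,0,0,0.07]
    - [-0.02,0.05,0.46,0,0,0.07]
    - [-0.02,0.05,0.46,0,0,0.07]

```text
time: 3.85
ee_pos: [0.6035, 0.1282, 0.2288]
eef_rot: [0.94, 0.343, -0.002, -0.0]
ft_force: [0.2, -0.6, -0.2]
width: 0.0872
grip_force: 0.0
```

Emit:
play_rows:
  series:
    - [0,0,0,0,0,0]
    - [0,0,0,0,0,0]
    - [0,0,0,0,0,0]
    - [0,0,0,0,0,0]
    - [0,0,0,0,0,0]
  fingers: -1
  squeeze: 8

```text
time: 4.35
ee_pos: [0.6045, 0.1276, 0.2312]
eef_rot: [0.94, 0.342, 0.0, -0.0]
ft_force: [0.1, -0.5, -0.1]
width: 0.0547
grip_force: 0.0
```

```bash
python3 go.py .604 .128 .2305 -50
```

```text
t 4.35 pos [0.6045 0.1276 0.2312] yaw -50.02 F [ 0.1 -0.5 -0.1] w 0.0547 q [-0.67  0.5   0.5   1.69 -0.27  1.02 -0.95]
shift [-0.001 -0.004  0.004] turn [ 0.    -0.001 -0.001]
```

Emit:
play_rows:
  series:
    - [0,0,0,0,0,0]
    - [0,0,0,0,0,0]
    - [0,0,0,0,0,0]
    - [0,0,0,0,0,0]
    - [0,0,0,0,0,0]

```text
time: 4.85
ee_pos: [0.6041, 0.1278, 0.2305]
eef_rot: [0.94, 0.342, -0.001, -0.0]
ft_force: [-3.4, 0.3, 1.0]
width: 0.0151
grip_force: 1.3
```

Emit:
play_rows:
  series:
    - [0,0,0,0,0,0]
    - [0,0,0,0,0,0]
    - [0,0,0,0,0,0]

```text
time: 5.15
ee_pos: [0.6041, 0.1278, 0.2305]
eef_rot: [0.94, 0.342, -0.001, -0.0]
ft_force: [-4.9, 0.7, 0.5]
width: 0.0136
grip_force: 8.0
```

```bash
python3 go.py .604 .128 .2305 -50; python3 -c "
import numpy as np
X,Y,t=.5373,.1186,-1.7817
for c in np.arange(.0,1.25,.1):
  a=t+1.9+c;print(round(c,2),round(X+.068*np.cos(a),4),round(Y+.068*np.sin(a),4))"
```

```text
t 5.15 pos [0.6041 0.1278 0.2305] yaw -50.01 F [-4.9  0.7  0.5] w 0.0136 q [-0.67  0.5   0.5   1.69 -0.27  1.02 -0.95]
shift [ 0.    -0.002 -0.   ] turn [-0.002  0.002 -0.   ]
0.0 0.6048 0.1266
0.1 0.6037 0.1333
0.2 0.6019 0.1399
0.3 0.5994 0.1462
0.4 0.5964 0.1523
0.5 0.5927 0.158
0.6 0.5885 0.1634
0.7 0.5838 0.1682
0.8 0.5786 0.1726
0.9 0.573 0.1765
1.0 0.567 0.1798
1.1 0.5608 0.1824
1.2 0.5543 0.1844
```

Emit:
play_rows:
  series:
    - [0.038,-0.073,0,0,0,-0.2]
    - [0.063,-0.16,0,0,0,-0.4]
    - [0.07,-0.25,0,0,0,-0.6]
    - [0.059,-0.34,0,0,0,-0.8]
    - [0.031,-0.427,0,0,0,-1]

```text
time: 5.65
ee_pos: [0.5677, 0.1805, 0.2313]
eef_rot: [0.818, 0.575, 0.002, 0.001]
ft_force: [4.9, 1.9, -2.3]
width: 0.0134
grip_force: 8.0
```

```bash
python3 go.py .5536 .1843 .2305 -12;python3 - <<'E'
from h import *
cv2.imwrite('pics/e0.png',vision.camera('top'));a=vision.camera('scene')[185:290,290:430];cv2.imwrite('pics/e.png',cv2.resize(a,(800,600),interpolation=cv2.INTER_CUBIC))
E
```

```text
t 5.65 pos [0.5677 0.1805 0.2313] yaw -19.76 F [ 4.9  1.9 -2.3] w 0.0134 q [-0.69  0.44  0.38  1.75 -0.19  0.99 -0.59]
shift [-0.008 -0.097  0.005] turn [ 0.007 -0.004 -0.259]
```

Emit:
play_rows:
  series:
    - [0,-0.05,0,0,0,-0.13]
    - [-0.008,-0.095,0,0,0,-0.26]
    - [-0.008,-0.095,0,0,0,-0.26]
    - [-0.008,-0.095,0,0,0,-0.26]

```text
time: 6.15
ee_pos: [0.5537, 0.1851, 0.2314]
eef_rot: [0.779, 0.627, 0.002, -0.001]
ft_force: [0.5, 7.6, -1.1]
width: 0.0134
grip_force: 8.0
```

```bash
python3 go.py .5536 .1843 .2305 -12;python3 - <<'E'
from h import *
a=vision.camera('scene');cv2.imwrite('pics/e0.png',a);a=a[205:290,345:460];cv2.imwrite('pics/e.png',cv2.resize(a,(800,591),interpolation=cv2.INTER_CUBIC))
E
```

```text
t 6.15 pos [0.5537 0.1851 0.2314] yaw -12.34 F [ 0.5  7.6 -1.1] w 0.0134 q [-0.69  0.41  0.35  1.78 -0.17  0.98 -0.49]
shift [-0.005  0.     0.006] turn [ 0.003 -0.007 -0.011]
```

View pics/e.png

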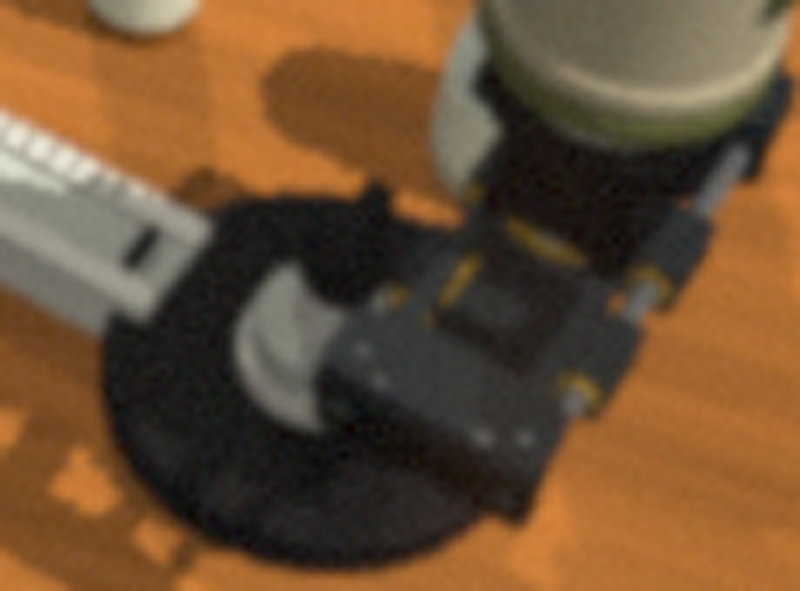

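The gripper has carried the stud to the mark side of the foot plate, and the fingers hide it. I'll release, lift and check.

Emit:
play_rows:
  series:
    - [0,0,0,0,0,0]
    - [0,0,0,0,0,0]
    - [0,0,0,0,0,0]
    - [0,0,0,0,0,0]
    - [0,0,-0.1,0,0,0]
  fingers: 1

```text
time: 6.7
ee_pos: [0.5524, 0.183, 0.2445]
eef_rot: [0.779, 0.628, -0.002, -0.0]
ft_force: [0.1, 0.8, 0.3]
width: 0.0457
grip_force: 0.0
```

Emit:
play_rows:
  series:
    - [0,0,-0.3,0,0,0]
    - [0,0,-0.6,0,0,0]
    - [0.5,0,-0.6,0,0,0]
    - [-0.3,0,-0.6,0,0,0]
    - [-0.6,0,-0.6,0,0,0]

```text
time: 7.2
ee_pos: [0.5424, 0.136, 0.336]
eef_rot: [0.777, 0.63, -0.0, 0.0]
ft_force: [0.7, -2.4, 0.3]
width: 0.0829
grip_force: 0.0
```

```bash
python3 go.py .5 -.13 .32 -12
```

```text
t 7.2 pos [0.5424 0.136  0.336 ] yaw -11.94 F [ 0.7 -2.4  0.3] w 0.0829 q [-0.67  0.24  0.4   1.75 -0.1   1.17 -0.45]
shift [-1.793  0.09   0.108] turn [0.001 0.001 0.002]
```

Emit:
play_rows:
  series:
    - [-0.9,0.05,0,0,0,0]
    - [-0.9,0.05,0,0,0,0]
    - [-0.9,0.05,0,0,0,0]
    - [-0.9,0.05,0,0,0,0]

```text
time: 7.6
ee_pos: [0.5204, -0.0049, 0.3372]
eef_rot: [0.781, 0.624, 0.0, 0.001]
ft_force: [0.6, 0.5, -0.5]
width: 0.0871
grip_force: 0.0
```

Emit:
play_rows:
  series:
    - [-0.72,0,0,0,0,0]
    - [-0.72,0,0.1,0,0,0]
    - [-0.72,0,0.2,0,0,0]
    - [-0.72,0,0.2,0,0,0]

```text
time: 8.0
ee_pos: [0.4974, -0.1059, 0.305]
eef_rot: [0.78, 0.626, -0.001, -0.001]
ft_force: [0.0, 1.5, 0.2]
width: 0.0867
grip_force: 0.0
```

```bash
python3 go.py .4896 -.1044 .1995 -12.08;python3 - <<'E'
from h import *
for c,(y,x,h,w) in dict(top=(220,205,120,160),scene=(185,290,105,140)).items():
    a=vision.camera(c);cv2.imwrite(f'pics/f_{c}.png',a);a=a[y:y+h,x:x+w];cv2.imwrite(f'pics/f{c}.png',cv2.resize(a,(800,600),interpolation=cv2.INTER_CUBIC))
E
```

```text
t 8.0 pos [ 0.4974 -0.1059  0.305 ] yaw -12.43 F [0.  1.5 0.2] w 0.0867 q [-0.39  0.17  0.57  1.91 -0.1   1.09 -0.01]
shift [-0.001 -0.052  0.703] turn [-0.004  0.001 -0.012]
```

View pics/ftop.png

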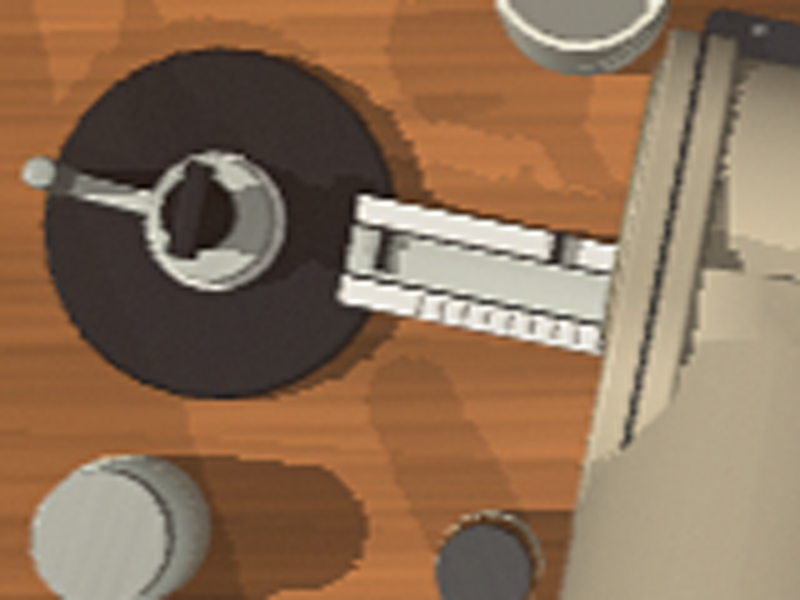

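The top view shows the stud at crop (40,170), and its arm covers the white mark. The rider is at (563,246) and the pointer at (388,250). I'll check the collar angle numerically and look at the scene crop.

```bash
python3 - <<'E'
from h import *
P=(.5373,.1186,-1.7817)
for c in (1.1,1.15,1.2,1.25):
    a=P[2]+1.9+c;p=[P[0]+.068*np.cos(a),P[1]+.068*np.sin(a),.084]
    print(c,((proj('top',p)[0]+.4-[205,220])*5).round(),((proj('scene',p)[0]+.4-[290,185])*5.714).round())
E
```

```text
1.1 [ 41. 160.] [728. 418.]
1.15 [ 38. 167.] [733. 413.]
1.2 [ 36. 175.] [737. 408.]
1.25 [ 34. 183.] [741. 402.]
```

View pics/fscene.png

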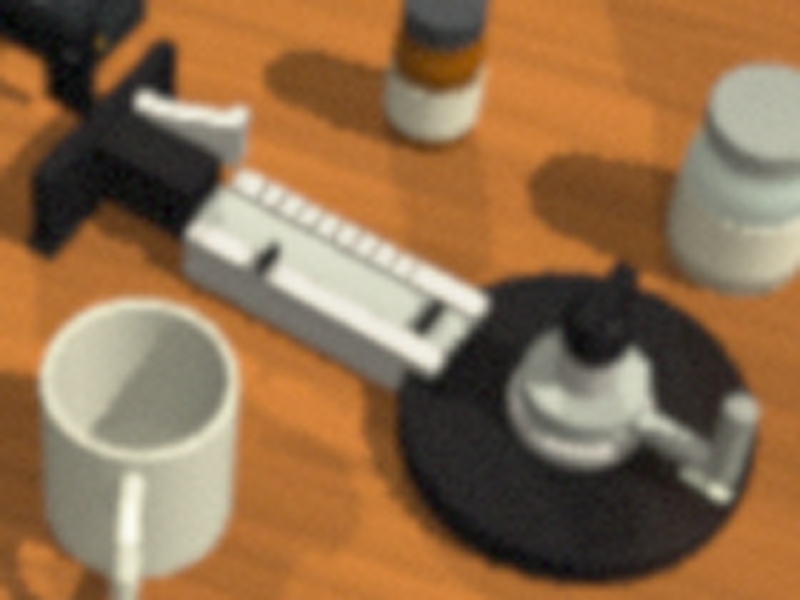

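The stud measures about 1.17–1.21 rad, so the collar is at the mark. Next I'll lower the open fingers to straddle the stem.

Emit:
play_rows:
  series:
    - [0,-0.05,0,0,0,0]
    - [0,-0.05,0.2,0,0,0]
    - [0,-0.05,0.4,0,0,0]
    - [0,-0.05,0.4,0,0,0]

```text
time: 8.5
ee_pos: [0.4899, -0.1011, 0.2435]
eef_rot: [0.778, 0.629, -0.002, -0.002]
ft_force: [0.2, -0.2, 0.5]
width: 0.0871
grip_force: 0.0
```

```bash
python3 go.py .4896 -.1044 .1995 -12.08
```

```text
t 8.5 pos [ 0.4899 -0.1011  0.2435] yaw -12.09 F [ 0.2 -0.2  0.5] w 0.0871 q [-0.38  0.24  0.55  1.99 -0.15  0.96  0.03]
shift [-0.021  0.004  0.293] turn [-0.009  0.001 -0.   ]
```

Emit:
play_rows:
  series:
    - [-0.01,0,0.1,0,0,0]
    - [-0.01,0,0.2,0,0,0]
    - [-0.01,0,0.29,0,0,0]
    - [-0.01,0,0.29,0,0,0]

```text
time: 8.9
ee_pos: [0.4906, -0.1036, 0.2018]
eef_rot: [0.778, 0.628, -0.001, -0.001]
ft_force: [-0.5, 0.4, 0.6]
width: 0.0871
grip_force: 0.0
```

```bash
python3 go.py .4896 -.1044 .1995 -12.08
```

```text
t 8.9 pos [ 0.4906 -0.1036  0.2018] yaw -12.16 F [-0.5  0.4  0.6] w 0.0871 q [-0.35  0.31  0.53  2.01 -0.21  0.87  0.08]
shift [-0.007 -0.005  0.016] turn [-0.003  0.    -0.003]
```

Emit:
play_rows:
  series:
    - [-0.1,-0.005,0.015,0,0,0]
    - [-0.2,-0.005,0.015,0,0,0]
    - [-0.3,-0.005,0.015,0,0,0]
    - [-0.4,-0.005,0.015,0,0,0]
    - [-0.5,-0.005,0.015,0,0,0]

```text
time: 9.4
ee_pos: [0.4749, -0.1765, 0.201]
eef_rot: [0.778, 0.628, 0.001, -0.0]
ft_force: [2.3, 6.4, -3.0]
width: 0.0869
grip_force: 3.3
```

Emit:
play_rows:
  series:
    - [0,0,0,0,0,0]
    - [0,0,0,0,0,0]

```text
time: 9.6
ee_pos: [0.4748, -0.1766, 0.2009]
eef_rot: [0.778, 0.628, 0.001, -0.0]
ft_force: [0.9, 4.0, 2.6]
width: 0.0871
grip_force: 2.0
```

```bash
python3 go.py .4896 -.1044 .1995 -12.08;python3 - <<'E'
from h import *
out=[]
for c,(y,x,h,w) in dict(top=(225,260,80,120),scene=(185,280,80,120)).items():
    a=vision.camera(c);cv2.imwrite(f'pics/g_{c}.png',a);a=a[y:y+h,x:x+w];out.append(cv2.resize(a,(450,300),interpolation=cv2.INTER_CUBIC))
cv2.imwrite('pics/g.png',np.vstack(out))
E
```

```text
t 9.6 pos [ 0.4748 -0.1766  0.2009] yaw -12.19 F [0.9 4.  2.6] w 0.0871 q [-0.23  0.33  0.56  2.   -0.23  0.87  0.25]
shift [ 0.492 -0.005  0.01 ] turn [ 0.002 -0.002 -0.004]
```

View pics/g.png

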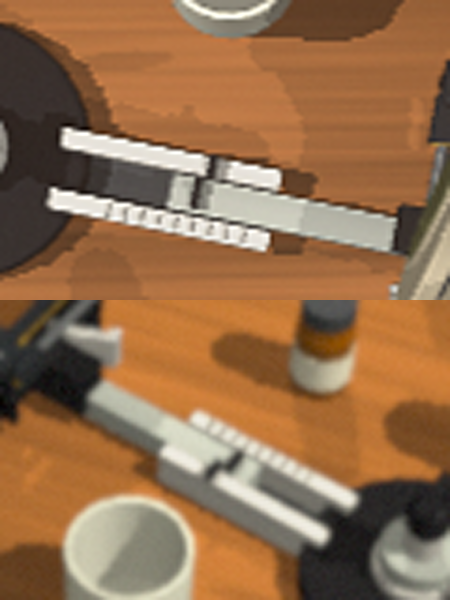

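The leg is close: in the top crop the pointer is at about (202,192), just left of the rider at (216,168). I'll measure the gap from rectified profiles.

```bash
cat > gap.py <<'E'
from h import *
import sys
P=(.5373,.1186,-1.7817)
C=lambda c:-cv2.Rodrigues(vision.calibration(c)['rvec'])[0].T@vision.calibration(c)['tvec']
def prof(img,c,xs,ys,z):
    co,s=np.cos(P[2]),np.sin(P[2]);X,Y=np.meshgrid(xs,ys)
    p=np.stack([P[0]+co*X-s*Y,P[1]+s*X+co*Y,0*X+z],-1);q=proj(c,p).reshape(*X.shape,2).astype(np.float32)
    return cv2.remap(img,q[...,0],q[...,1],cv2.INTER_CUBIC).mean(0)
def dip(xs,v):
    i=v.argmin();b=np.median(v);w=np.clip(b*.9-v,0,None)*(abs(xs-xs[i])<.008);return (xs*w).sum()/w.sum(),w.sum()*(xs[1]-xs[0])/w.max()
xs=np.arange(.115,.18,.0005)
for c in ('top','scene'):
    g=cv2.cvtColor(np.mean([vision.camera(c).astype(float) for _ in range(2)],0).astype(np.uint8),cv2.COLOR_BGR2GRAY).astype(np.float32)
    r=dip(xs,prof(g,c,xs,np.arange(.012,.021,.001),.040));p=dip(xs,prof(g,c,xs,np.arange(-.006,.006,.001),.036))
    print(c,C(c).round(3),'rider',np.round(r,4),'pointer',np.round(p,4),'gap',round(r[0]-p[0],4))
    if len(sys.argv)>1:
        print(prof(g,c,xs[::4],np.arange(.012,.021,.001),.040).astype(int));print(prof(g,c,xs[::4],np.arange(-.006,.006,.001),.036).astype(int))
E
python3 gap.py v
```

```text
top [ 0.46  -0.052  1.181] rider [0.1514 0.0065] pointer [0.145  0.0066] gap 0.0063
[220 217 214 217 221 220 219 214 213 218 217 215 209 206 213 210 152  56
  49 106 148 142 164 206 216 217 220 217 215 212 214 219 219]
[ 79  79  79  79  79  73  83 144 202 200 196 195 182 124  47  58 103 127
 139 180 203 198 198 197 198 198 199 198 198 199 199 200 199]
scene [1.223 0.195 0.96 ] rider [0.1462 0.0085] pointer [0.141  0.0074] gap 0.0052
[176 185 191 197 207 213 215 214 207 192 175 159 149 138 112  77  61  88
 134 175 199 211 215 217 220 220 219 220 220 221 221 219 220]
[111 112 119 135 161 188 203 208 204 192 169 126  78  58  82 128 168 189
 198 202 206 209 209 209 210 210 211 213 212 212 214 214 214]
```

Emit:
play_rows:
  series:
    - [-0.02,0,0,0,0,0]
    - [-0.04,0,0,0,0,0]
    - [-0.04,0,0,0,0,0]
    - [-0.04,0,0,0,0,0]
    - [-0.04,0,0,0,0,0]

```text
time: 10.4
ee_pos: [0.4734, -0.1827, 0.2003]
eef_rot: [0.778, 0.628, 0.0, 0.0]
ft_force: [1.8, 5.1, 4.2]
width: 0.0868
grip_force: 2.7
```

```bash
python3 gap.py v; python3 go.py .4748 -.1766 .1995 -12.08
```

```text
top [ 0.46  -0.052  1.181] rider [0.1513 0.0066] pointer [0.1509 0.0048] gap 0.0004
[220 217 214 216 221 220 220 215 214 218 218 216 212 212 217 208 147  58
  52 108 149 143 164 206 215 217 220 216 215 212 213 219 219]
[ 78  79  79  79  79  79  79  79  76  78 131 196 202 196 189 177 143  58
  50  97 128 141 182 202 198 198 198 198 198 198 199 199 198]
scene [1.223 0.195 0.96 ] rider [0.1468 0.0083] pointer [0.1476 0.0074] gap -0.0007
[160 161 166 175 185 192 200 210 215 216 215 208 188 156 112  68  52  76
 121 163 194 210 215 218 220 220 220 222 220 220 220 220 220]
[111 110 110 110 114 121 135 157 184 203 208 206 197 174 131  83  54  66
 106 150 183 202 208 208 208 210 212 212 212 212 213 213 213]
t 10.6 pos [ 0.4734 -0.1827  0.2003] yaw -12.18 F [2.1 4.9 4. ] w 0.0868 q [-0.22  0.33  0.56  2.   -0.23  0.87  0.26]
shift [0.042 0.001 0.005] turn [ 0.001 -0.001 -0.003]
```

Pointer and rider are level within 1 mm, so I'll close the lever here.

Emit:
play_rows:
  series:
    - [0,0,0,0,0,0]
    - [0,0,0,0,0,0]
    - [0,0,0,0,0,0]
    - [0,0,0,0,0,0]
    - [0,0,0,0,0,0]
  fingers: -1
  squeeze: 30

```text
time: 11.1
ee_pos: [0.4725, -0.1825, 0.1996]
eef_rot: [0.778, 0.628, -0.0, -0.001]
ft_force: [-0.3, 6.7, -0.2]
width: 0.0549
grip_force: 2.6
```

Emit:
play_rows:
  series:
    - [0,0,0,0,0,0]
    - [0,0,0,0,0,0]
    - [0,0,0,0,0,0]
    - [0,0,0,0,0,0]
    - [0,0,0,0,0,0]

```text
time: 11.6
ee_pos: [0.4717, -0.1823, 0.1989]
eef_rot: [0.778, 0.628, -0.001, -0.002]
ft_force: [-2.0, 6.6, -2.7]
width: 0.0359
grip_force: 30.0
```

```bash
python3 gap.py; python3 go.py .4734 -.1827 .1995 -12.08; python3 - <<'E'
from h import *
out=[]
for c,(y,x,h,w) in dict(top=(225,280,100,150),scene=(165,240,100,150)).items():
    a=vision.camera(c);cv2.imwrite(f'pics/i_{c}.png',a);a=a[y:y+h,x:x+w];out.append(cv2.resize(a,(450,300),interpolation=cv2.INTER_CUBIC))
cv2.imwrite('pics/i.png',np.vstack(out))
E
```

```text
top [ 0.46  -0.052  1.181] rider [0.1513 0.0066] pointer [0.1509 0.0048] gap 0.0004
scene [1.223 0.195 0.96 ] rider [0.1469 0.008 ] pointer [0.1475 0.0074] gap -0.0006
t 11.8 pos [ 0.4717 -0.1823  0.1989] yaw -12.2 F [-1.5  7.7 -2.5] w 0.0355 q [-0.22  0.33  0.56  2.   -0.23  0.87  0.26]
shift [-0.     0.011 -0.004] turn [-0.008 -0.002 -0.004]
```

View pics/i.png

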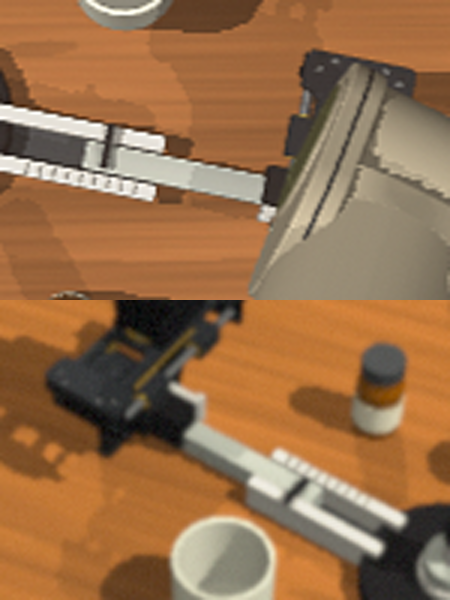

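The pointer and rider bars line up at top crop (110,148), and the lever lies flat along the stem with the opening at 36 mm. I'll firm up the grip, then check once more and hand in.

Emit:
play_rows:
  series:
    - [0,0,0,0,0,0]
    - [0,0,0,0,0,0]
    - [0,0,0,0,0,0]
    - [0,0,0,0,0,0]
    - [0,0,0,0,0,0]
  squeeze: 40

```text
time: 12.4
ee_pos: [0.4718, -0.1823, 0.1989]
eef_rot: [0.778, 0.628, -0.001, -0.002]
ft_force: [-1.3, 4.9, -3.2]
width: 0.0357
grip_force: 40.0
```

```bash
python3 gap.py && python3 go.py .4734 -.1827 .1995 -12.08 && python3 -c "
from bench import job
print(job.close_job())"
```

```text
top [ 0.46  -0.052  1.181] rider [0.1513 0.0066] pointer [0.1509 0.0048] gap 0.0004
scene [1.223 0.195 0.96 ] rider [0.147 0.008] pointer [0.1476 0.0074] gap -0.0006
t 12.6 pos [ 0.4718 -0.1823  0.1989] yaw -12.21 F [-0.6  5.9 -2.5] w 0.0353 q [-0.22  0.33  0.56  2.   -0.23  0.87  0.26]
shift [-0.     0.011 -0.004] turn [-0.008 -0.002 -0.004]
the job is handed in; nothing more can be done
None
```

I handed the job in at 12.6 s: the collar is at the locked mark (about 1.17–1.21 rad by my measurements, against 1.20), the leg's pointer is level with the rider within 1 mm, and the cam lever is closed flat with the gripper still holding the leg; no verdict came back.

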